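# Release the paddle-grip cartridge from its spring-collar dock

## Robot

A 6-joint arm with a two-finger parallel gripper is mounted at the origin on the work surface. World frame = base frame: x ahead of the robot, y to its left, z up, the work surface at z = 0. Lengths are in m, angles in rad, forces in N, time in s.
With the tool pointing down it reaches from about 0.15 to 0.775 m from the base axis. Payload 6.1 kg.
Tool frame: the origin (TCP) lies at the very end of the fingers, on their centre line; the grasp point (between the pads) lies 19 mm behind it; z points along the fingers, y is the direction in which the jaws open and shut (so a half turn about z gives the same grasp; the last joint's range is limited). The gripper opens to 85 mm and grips with 20 to 120 N. Pads are 22 mm wide; open, the fingers measure 114 mm over their backs; the gripper's body (76 mm by 85 mm) begins 54 mm behind the grasp point. The pads swing forward as they close: fully open they stand 13 mm farther back than shut.
Start: joints at [1.311, 0.126, -0.04, 1.405, 0, 1.571], TCP at [0.135, 0.507, 0.231] pointing down, gripper open.
Joint ranges: [-2.72, 2.72], [-0.95, 1.95], [-1.27, 1.35], [-1.78, 2.02], [-1.46, 1.47], [-3.14, 3.14]. Speed limits (rad/s): [2.39, 2.39, 3.01, 3.14, 3.14, 3.14].

## Interface

Orientations are given as a unit quaternion [x, y, z, w].
In Python, from rig import r gives the robot as it stands.
- The arm moves only by the tool drive_tool, never from a script. Its argument "rows" is a list of rows, each a list of 6 numbers: the shift along the tool's x, y, z as a fraction of full scale, then the turn, a rotation vector about the tool's x, y, z as a fraction of full scale. In form: [[x, y, z, ax, ay, az], ...]. A call has 1 to 10 rows; each row shifts and turns the commanded pose from where the row before left it, along the tool's axes as they then stand; what a row does not reach is not made up. Full scale, the value 1, is 0.03 m for a shift and 0.15 rad for a turn. A row lasts 1/10 s, in which the tool goes at most 50 mm and 8.59 degrees, less where a joint would pass 70% of its speed; a pose out of reach is approached as far as the arm can. A call with a number of a shift or a turn outside -1 to 1 is refused whole. A call with a gripper value outside its range is refused whole. "gripper" is the closure, from -1 (fully open) to 1 (shut), so that 0 is half open, set as the call begins (left out, the last holds). The fingers move at their own pace and stop on an object; the grip force is fixed at half the most. Time passes only in rows, so rows that do not move let the fingers close. It gives the time, the measured TCP pose, the force and the opening at its end, in the units of the state.
- r.get_obs(): the state, without advancing time (a new reading comes with each control period).
- r.snapshot(name): name is "scene" or "top" or "wrist"; returns the picture (384x512x3 uint8, red, green, blue); there is no depth.
- r.camera_params(name): a dict with "camera_matrix" (3x3 intrinsics, pixels), "dist_coeffs" ([k1, k2, p1, p2, k3] as OpenCV has them; the pictures are not rectified), "R" (3x3) and "t" (3): a world point X has camera coordinates R X + t. Camera axes: x right, y down, z forward; pixel columns grow to the right and rows downward; lengths in m; the calibration is good to about 2 mm. A picture is of the moment at which its call begins: read the wrist's pose just before it. camera_params takes no time and is no camera call; for the wrist camera it gives the pose at the moment of the call.
- r.finish_job(): hands the job in, once; it reports no verdict.
Trained networks look in the newest picture that a camera, given by its name, has taken for a name from the list of things; names that differ only in an ending like _2 or _b are one class to them, and where a whole thing is asked for, a point or a joint stands for the part that bears it (a point fixed in the world has none). Each returns a list of dicts, best first, with "p" (0 to 1); they miss things now and then, are a little off and sometimes report something else, mostly with a low value. They report only what shows in the picture. A call takes as long as a camera call. They do not tell look-alikes from the thing itself.
- r.search_frame(camera, query): "bbox" ([centre column, centre row, width, height] in pixels, round what is visible of it).
- r.pinpoint(camera, query): "at" ([column, row] in pixels: a listed point, or the origin of a listed thing).
The state is a dict: "time": time; "qpos": joint angles; "qd": joint speeds; "joint_efforts": joint torques, N m; "position": TCP position; "tool_rot": TCP orientation; "ft_force": force on the tool from outside, world axes, zero at the start; "wrist_torque": the same for the moment, N m; "finger_gap": finger opening in m.
Only numpy, scipy, OpenCV 4.12 (cv2) and the standard library are available. Lean on these libraries where they do the work, as an engineer would, in place of code of your own. Each camera call takes 0.05 s, during which the arm holds its last target. There are 200 camera calls.

## Task

One of the two docks on the bench holds a cartridge with a flat paddle grip. Pull that dock's spring collar up and turn it counter-clockwise (seen from above) as far as it goes so that it stays up by itself with the cartridge still seated, then take the cartridge out and set it down upright, without dropping it, in the middle of the tray's free cell, on the paper disc. Finally turn the empty dock's collar back so that it springs fully down home, and leave the other dock locked and everything else where it stands.

Things in the scene. Friction and masses are not known exactly. Their poses are not given: they have to be found in the camera images.
- dock_a: White dock fixed to the bench, holding the paddle-grip cartridge. Base 84 x 84 x 32 mm, origin at the centre of its underside. On it a black neck, 43 mm across, top 62 mm above the bench, with a 29 mm bore for the cartridge. On the neck two steel blocks, 15 to 20 mm from the axis, tops at 77 mm, centred 58 and 238 deg counter-clockwise (from above) from the dock's x axis.
- collar_a_mid (a point): Centre of dock a's octagonal aluminium spring collar round the neck: 54 mm across flats, flats 22 mm wide, 38 mm tall; 57 mm above the bench when home (collar 38 to 76 mm). Its x axis is normal to a flat (others every 45 deg) and turns with it; locked, it lies along the dock's x. Two tabs inside its top, along +x and -x, 16 mm from the axis, lie over the cartridge's lugs when locked.
- lift_a (a joint): How far dock a's collar is pulled up, m: 0 home, stop at 0.013. A spring pushes it down, with its weight about 5 N at home, 11 N at the stop. Above 0.007 the tabs pass over the steel blocks; turned so that its tabs are over the blocks, it rests on them at about 0.007 and stays up by itself.
- collar_a (a joint): Turn of dock a's collar, rad, growing counter-clockwise from above: locked about 0 (some 0.17 of free play), stop at 1.13. Down, it cannot turn past the play. Its tabs are over the blocks from about 0.2 on, and clear of the lugs, the cartridge free, from 0.8 on. Turned back below about 0.15 it springs down home.
- cartridge_mid (a point): Centre of the cartridge to take out: grey, 76 mm tall, point on its axis 38 mm above its underside. Spigot 25 mm diameter; 40 x 12 x 6 mm lug bar along its x, 28 to 34 mm above its underside; on top a paddle 26 mm wide (x), 12 mm thick (y), from 50 to 76 mm. Seated, its underside is 34 mm above the bench (paddle 84 to 110 mm) and its x lies along the dock's. 0.08 to 0.17 kg.
- tray: White open tray fixed to the bench, 190 x 66 x 20 mm, walls and floor 4 mm, origin at the centre of its underside. Two dividers across it make three cells in a row along its x axis, their centres 62 mm apart. Two cells hold old cartridges, the third is free.
- pad_mid (a point): Centre of the 40 mm paper disc lying flat on the floor of the tray's free cell, 4 mm above the bench, at the middle of the cell (cell about 58 x 58 mm).
- dock_b: The other dock, built just like dock a, holding a cartridge with a round knob (70 mm tall; knob top 104 mm above the bench). It stays locked. Origin at the centre of its underside.
- collar_b_mid (a point): Centre of dock b's collar, like collar_a_mid.
- lift_b (a joint): Lift of dock b's collar, m, like lift_a.
- collar_b (a joint): Turn of dock b's collar, rad, like collar_a.
- cart_b_mid (a point): Round-knobbed cartridge seated in dock b: 26 mm round, 70 mm tall over all; the point is on its axis 38 mm above its underside
- old_1_mid (a point): Old round-knobbed cartridge standing in the tray: 26 mm round, 70 mm tall over all; the point is on its axis 38 mm above its underside
- old_2_mid (a point): Second old round-knobbed cartridge standing in the tray: 26 mm round, 70 mm tall over all; the point is on its axis 38 mm above its underside
- rack: White vial rack with short vials, fixed to the bench, 190 x 66 mm, 58 mm high over the vials, origin at the centre of its underside; not used.
- bottle_1_mid (a point): Amber bottle, 60 mm diameter, 130 mm tall, point at its centre; bystander.
- bottle_2_mid (a point): Amber bottle, 52 mm diameter, 110 mm tall, point at its centre; bystander.
- beaker_mid (a point): Glass beaker, 60 mm diameter, 75 mm tall, point at its centre; bystander.
- dish_mid (a point): White dish, 64 mm diameter, 25 mm tall, point at its centre; bystander.
- jar_mid (a point): White jar, 54 mm diameter, 60 mm tall, point at its centre; bystander.
- spatula_grip (a point): Steel lab spatula, 165 mm long, 5 mm thick, lying flat, point at its middle; bystander.
- stopper_mid (a point): Rubber stopper standing between the docks, 32 mm diameter, 30 mm tall, point at its centre; bystander.
Mind the look-alikes: they are no part of the job. Leave any purple look-alike of the part that bears cartridge_mid alone.

How it is judged:
By the outcome, as a careful person would: the job done as asked, in the order asked, and still so for the second after the job is handed in, with the robot touching nothing.
It also fails if it takes over 69 s, if anything falls off the work surface, if the arm or the gripper's body presses on something with over 40 N, if the wrist force passes 120 N, or if a joint passes its speed limit or range.

## Working session

There is one attempt and no reset: what is moved stays moved. The work goes in short steps, Python scripts to look and compute and a tool call to move; the robot and the scene stay as the last step left them, time stands still between calls to the robot, and variables do not carry over. Pictures are saved under pics/ and viewed, about 8 in all and at most 12, crops included, and the job is handed in when it is done.

Besides the shell and the picture viewer there is one more tool, called as a command line: name --pt "numbers of a row" for each row, then --argument value for the rest. drive_tool: Moves the arm, as the interface text tells. Shift numbers are shares of 0.03 m and turn numbers shares of 0.15 rad, none past 1 either way. Its arguments: {"type":"object","properties":{"rows":{"type":"array"},"gripper":{"type":"number"}},"required":["rows"]}

```bash
mkdir -p pics; ls; python3 - <<'E'
from rig import r
import cv2,numpy as np
o=r.get_obs();print({k:np.round(v,3).tolist() for k,v in o.items()})
ims=[]
for c in("scene","top"):
    im=r.snapshot(c);cv2.imwrite(f"pics/{c}0.png",im[:,:,::-1]);
    for q in("dock_a","collar_a_mid","cartridge_mid","tray","pad_mid","cart_b_mid","stopper_mid"):
        print(c,q,[(np.round(d["at"],1).tolist(),round(d["p"],2)) for d in r.pinpoint(c,q)[:4]])
    p=r.camera_params(c);print({k:np.round(v,3).tolist() for k,v in p.items()})
E
```

```text
pics
{'time': 0.0, 'qpos': [1.311, 0.126, -0.041, 1.405, -0.0, 1.571], 'qd': [-0.0, 0.001, -0.001, -0.0, -0.0, -0.0], 'joint_efforts': [0.0, -43.591, 35.292, 0.017, -0.0, 0.0], 'position': [0.135, 0.507, 0.231], 'tool_rot': [0.13, 0.992, -0.001, -0.0], 'ft_force': [0.444, -0.048, -0.259], 'wrist_torque': [0.002, 0.038, -0.049], 'finger_gap': 0.086}
scene dock_a [([218.1, 237.6], 0.9), ([295.8, 194.6], 0.71)]
scene collar_a_mid [([293.5, 177.5], 0.87), ([350.1, 159.2], 0.57)]
scene cartridge_mid [([297.0, 220.5], 0.76), ([295.5, 171.8], 0.58)]
scene tray [([346.8, 175.8], 0.59)]
scene pad_mid [([217.1, 219.4], 0.71), ([227.7, 177.5], 0.69), ([364.1, 184.4], 0.49)]
scene cart_b_mid [([215.6, 211.1], 0.45)]
scene stopper_mid [([252.4, 210.5], 0.62)]
{'camera_matrix': [[351.479, 0.0, 255.371], [0.0, 351.479, 190.515], [0.0, 0.0, 1.0]], 'dist_coeffs': [0.023, 0.0, 0.0, 0.0, 0.0], 'R': [[0.361, 0.933, 0.011], [0.639, -0.239, -0.731], [-0.679, 0.271, -0.682]], 't': [-0.225, -0.299, 1.203]}
top dock_a [([286.0, 177.5], 0.8), ([211.4, 201.2], 0.69)]
top collar_a_mid [([205.3, 203.2], 0.75)]
top cartridge_mid [([224.8, 158.7], 0.62), ([207.6, 200.3], 0.44)]
top tray [([145.2, 213.7], 0.8)]
top pad_mid [([141.6, 191.6], 0.53), ([144.6, 215.4], 0.35)]
top cart_b_mid [([288.9, 176.1], 0.4)]
top stopper_mid [([255.1, 190.3], 0.6)]
{'camera_matrix': [[440.233, 0.0, 257.477], [0.0, 440.233, 185.466], [0.0, 0.0, 1.0]], 'dist_coeffs': [-0.064, 0.0, 0.0, 0.0, 0.0], 'R': [[-0.009, -1.0, 0.002], [-0.999, 0.009, -0.049], [0.049, -0.003, -0.999]], 't': [0.007, 0.579, 1.164]}
```

```bash
python3 - <<'E'
import cv2,numpy as np
a=cv2.imread("pics/scene0.png");b=cv2.imread("pics/top0.png")
a=cv2.resize(a[100:290,150:420],(800,563),interpolation=cv2.INTER_CUBIC)
b=cv2.resize(b[100:280,80:336],(800,563),interpolation=cv2.INTER_CUBIC)
cv2.imwrite("pics/s1.png",a);cv2.imwrite("pics/t1.png",b)
E
```

```text
(no output)
```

View pics/s1.png

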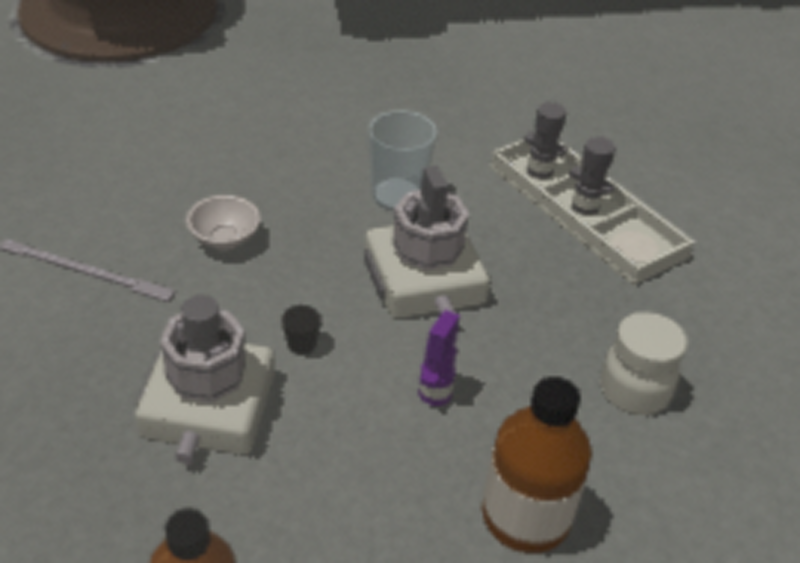

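View pics/t1.png

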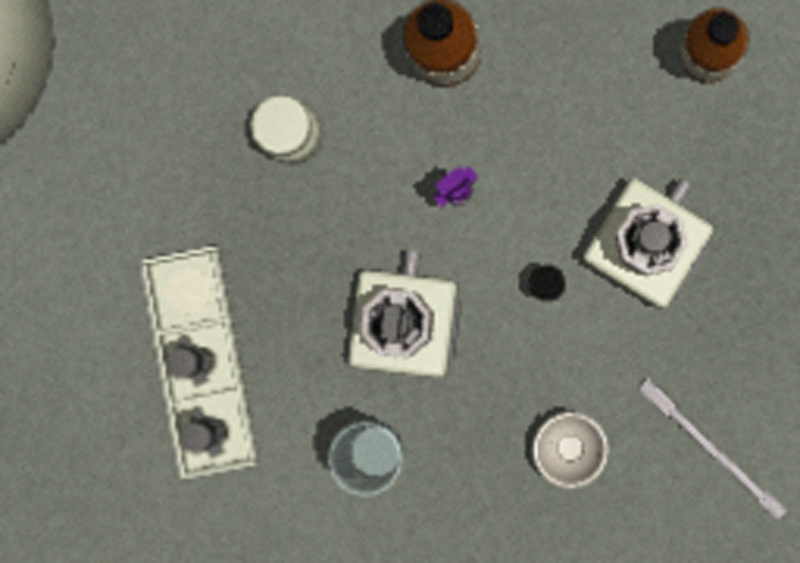

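The scene crop shows the paddle dock at (430,240), the knob dock at lower left, the purple decoy at (440,360) and the free tray cell at (645,240). In the top crop the paddle dock is at (402,322), its paddle along world x, and the free cell is at (187,292).

```bash
cat > h.py <<'E'
from rig import r
import cv2,numpy as np
def ray(p,uv):
    K=np.array(p["camera_matrix"]);d=np.array(p["dist_coeffs"]);R=np.array(p["R"]);t=np.array(p["t"])
    n=cv2.undistortPoints(np.array([[uv]],float),K,d)[0,0]
    v=R.T@np.array([n[0],n[1],1]);c=-R.T@t
    return c,v
def onz(p,uv,z):
    c,v=ray(p,uv);return c+v*(z-c[2])/v[2]
def proj(p,X):
    X=np.atleast_2d(np.array(X,float))
    return cv2.projectPoints(X,cv2.Rodrigues(np.array(p["R"]))[0],np.array(p["t"]),np.array(p["camera_matrix"]),np.array(p["dist_coeffs"]))[0][:,0]
def st():
    o=r.get_obs();x,y,z,w=o["tool_rot"];
    from scipy.spatial.transform import Rotation as Ro
    M=Ro.from_quat([x,y,z,w]).as_matrix()
    print("t",round(o["time"],2),"pos",np.round(o["position"],4),"yawY deg",round(np.degrees(np.arctan2(M[1,1],M[0,1])),2),"q6",round(o["qpos"][5],3),"F",np.round(o["ft_force"],1),"gap",round(o["finger_gap"],4),"z",np.round(M[:,2],3))
    return o,M
E
python3 - <<'E'
from h import *
pt=r.camera_params("top");ps=r.camera_params("scene");pw=r.camera_params("wrist")
for n,uv,z in [("dockorigin",(211.4,201.2),0),("collar",(205.3,203.2),.057),("cartr",(207.6,200.3),.072),("pad",(141.6,191.6),.004),("padview",(139.8,193.4),.004),("tray",(145.2,213.7),0),
  # dock base corners top z=.032 from crop
  *[("c",(80+a*.32,100+b*.3197),.032) for a,b in((362,269),(457,281),(445,376),(350,363))],
  *[("traycorner",(80+a*.32,100+b*.3197),.02) for a,b in((143,261),(216,247),(255,464),(182,479))]]: print(n,onz(pt,uv,z).round(4))
for n,uv,z in[("collar",(293.5,177.5),.057),("cart",(295.5,171.8),.072),("dock",(295.8,194.6),0),("pad",(364.1,184.4),.004)]:print("s",n,onz(ps,uv,z).round(4))
R=np.array(pw["R"]);o,M=st();c=-R.T@np.array(pw["t"]);print("wristcam in tool",(M.T@(c-o["position"])).round(3),(M.T@R.T).round(3).tolist(),np.round(pw["camera_matrix"],1).tolist())
E
```

```text
dockorigin [0.5383 0.1272 0.    ]
collar [0.5324 0.1372 0.057 ]
cartr [0.5396 0.1295 0.072 ]
pad [0.5657 0.3162 0.004 ]
padview [0.5609 0.3211 0.004 ]
tray [0.5058 0.3072 0.    ]
c [0.5782 0.1649 0.032 ]
c [0.5674 0.0847 0.032 ]
c [0.4876 0.0953 0.032 ]
c [0.4992 0.1752 0.032 ]
traycorner [0.5873 0.3549 0.02  ]
traycorner [0.5987 0.2918 0.02  ]
traycorner [0.4139 0.2583 0.02  ]
traycorner [0.4015 0.3208 0.02  ]
s collar [0.5337 0.1312 0.057 ]
s cart [0.532  0.1358 0.072 ]
s dock [0.5367 0.1415 0.    ]
s pad [0.5674 0.3197 0.004 ]
t 0.8 pos [0.1348 0.5074 0.2313] yawY deg 75.12 q6 1.571 F [-0.   0.3 -0.4] gap 0.0853 z [ 0.  0. -1.]
wristcam in tool [ 0.074  0.    -0.143] [[-0.001, -0.957, -0.289], [1.0, -0.001, 0.0], [-0.001, -0.289, 0.957]] [[330.5, 0.0, 254.7], [0.0, 330.5, 192.0], [0.0, 0.0, 1.0]]
```

drive_tool --pt "0 0 0 0 0 -0.84" --pt "-1 -0.71 0 0 0 0" --pt "-1 -0.71 0 0 0 0" --pt "-1 -0.71 0 0 0 0" --pt "-1 -0.71 0 0 0 0" --pt "-1 -0.71 0 0 0 0" --pt "-1 -0.71 0 0 0 0" --pt "-1 -0.71 0 0 0 0" --gripper -1

```text
time: 1.6
position: [0.324, 0.3304, 0.2315]
tool_rot: [0.067, 0.998, 0.0, 0.0]
ft_force: [0.1, -0.2, 0.4]
finger_gap: 0.0855
```

drive_tool --pt "-1 -0.71 0.1 0 0 0" --pt "-1 -0.71 0.2 0 0 0" --pt "-1 -0.71 0.2 0 0 0" --pt "-1 -0.71 0.2 0 0 0" --pt "-1 -0.71 0.2 0 0 0" --pt "-1 -0.71 0.2 0 0 0" --pt "-0.9 -0.71 0.2 0 0 0" --pt "0 -0.71 0 0 0 0" --pt "0 0 0 0 0 0" --pt "0 0 0 0 0 0"

```text
time: 2.6
position: [0.5056, 0.135, 0.1924]
tool_rot: [0.067, 0.998, 0.0, 0.0]
ft_force: [-0.5, -0.4, 0.2]
finger_gap: 0.0851
```

```bash
python3 - <<'E'
from h import *
st();pw=r.camera_params("wrist");im=r.snapshot("wrist");cv2.imwrite("pics/w0.png",im[:,:,::-1])
for q,z in(("dock_a",0),("collar_a_mid",.057),("cartridge_mid",.072),("pad_mid",.004),("tray",0)):
    for d in r.pinpoint("wrist",q)[:2]: print(q,np.round(d["at"],1),round(d["p"],2),onz(pw,d["at"],z).round(4))
# overlay model guess
c=np.array([.533,.130]);a=np.radians(-7.7)
v=im[:,:,::-1].copy()
def poly(pts,z,col):
    P=[[c[0]+np.cos(a)*x-np.sin(a)*y,c[1]+np.sin(a)*x+np.cos(a)*y,z] for x,y in pts]
    cv2.polylines(v,[np.round(proj(pw,P)*8).astype(np.int32)],True,col,1,cv2.LINE_AA,3)
poly([(.042,.042),(-.042,.042),(-.042,-.042),(.042,-.042)],.032,(0,0,255))
R8=.027/np.cos(np.pi/8);poly([(R8*np.cos(t),R8*np.sin(t)) for t in np.radians(22.5+45*np.arange(8))],.076,(0,255,0))
poly([(.013,.006),(-.013,.006),(-.013,-.006),(.013,-.006)],.110,(255,0,0))
cv2.imwrite("pics/w0o.png",cv2.resize(v,(800,600),interpolation=cv2.INTER_CUBIC))
np.savez("w0.npz",**pw)
E
```

```text
t 2.6 pos [0.5056 0.135  0.1924] yawY deg 82.27 q6 0.396 F [-0.5 -0.4  0.2] gap 0.0851 z [ 0.  0. -1.]
dock_a [ 88.4 271.1] 0.91 [ 0.6021 -0.0732  0.    ]
dock_a [257.1 192.2] 0.81 [0.5335 0.1345 0.    ]
collar_a_mid [257.5 211.1] 0.81 [0.5339 0.1343 0.057 ]
cartridge_mid [258.3 213.9] 0.83 [0.531  0.1352 0.072 ]
cartridge_mid [228.5 310.1] 0.69 [0.623  0.0947 0.072 ]
pad_mid [436.3 198.6] 0.91 [0.5655 0.3245 0.004 ]
pad_mid [259.2 213.8] 0.62 [0.5564 0.1336 0.004 ]
tray [444.4 145.7] 0.33 [0.5098 0.3342 0.    ]
```

View pics/w0o.png

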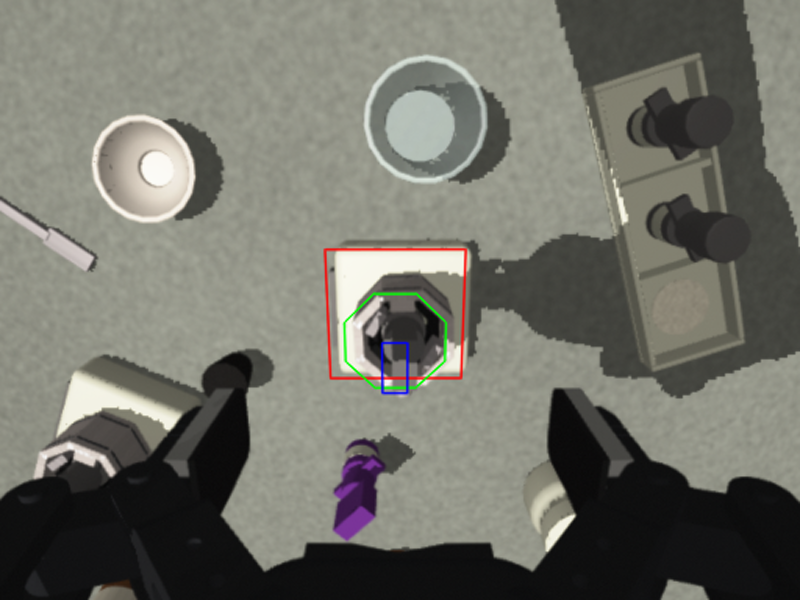

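drive_tool --pt "-0.94 0.09 0.5 0 0 0" --pt "0 0 0.5 0 0 0" --pt "0 0 0 0 0 0"

```text
time: 3.2
position: [0.5329, 0.1342, 0.1601]
tool_rot: [0.067, 0.998, -0.001, -0.002]
ft_force: [-0.7, 0.6, 0.8]
finger_gap: 0.0854
```

```bash
cat > ov.py <<'E'
from h import *
def ov(pw,im,c,deg,lift=0,turn=0):
    a=np.radians(deg);v=im[:,:,::-1].copy()
    def poly(pts,z,col,a):
        P=[[c[0]+np.cos(a)*x-np.sin(a)*y,c[1]+np.sin(a)*x+np.cos(a)*y,z] for x,y in pts]
        cv2.polylines(v,[np.round(proj(pw,P)*8).astype(np.int32)],True,col,1,cv2.LINE_AA,3)
    poly([(.042,.042),(-.042,.042),(-.042,-.042),(.042,-.042)],.032,(0,0,255),a)
    R8=.027/np.cos(np.pi/8);poly([(R8*np.cos(t),R8*np.sin(t)) for t in np.radians(22.5+45*np.arange(8))],.076+lift,(0,255,0),a+turn)
    poly([(.013,.006),(-.013,.006),(-.013,-.006),(.013,-.006)],.110,(255,0,0),a)
    return v
E
python3 - <<'E'
from ov import *
st();pw=r.camera_params("wrist");im=r.snapshot("wrist");cv2.imwrite("pics/w1.png",im[:,:,::-1]);np.savez("w1.npz",**pw)
for q,z in(("dock_a",0),("collar_a_mid",.057),("cartridge_mid",.072),("pad_mid",.004)):
    for d in r.pinpoint("wrist",q)[:2]: print(q,np.round(d["at"],1),round(d["p"],2),onz(pw,d["at"],z).round(4))
v=ov(pw,im,(.5335,.1343),-7.7)
cv2.imwrite("pics/w1o.png",cv2.resize(v[120:350,100:400],(780,598),interpolation=cv2.INTER_CUBIC))
E
```

```text
t 3.2 pos [0.5329 0.1342 0.1601] yawY deg 82.37 q6 0.38 F [-0.7  0.6  0.8] gap 0.0854 z [-0.004 -0.001 -1.   ]
dock_a [257.7 176.9] 0.96 [0.5357 0.1371 0.    ]
dock_a [ 64.4 259.7] 0.84 [ 0.5968 -0.0751  0.    ]
cartridge_mid [223.8 306.5] 0.91 [0.6226 0.097  0.072 ]
pad_mid [453.  180.3] 0.76 [0.5626 0.3221 0.004 ]
pad_mid [373.1 328.8] 0.53 [0.7221 0.2407 0.004 ]
```

View pics/w1o.png

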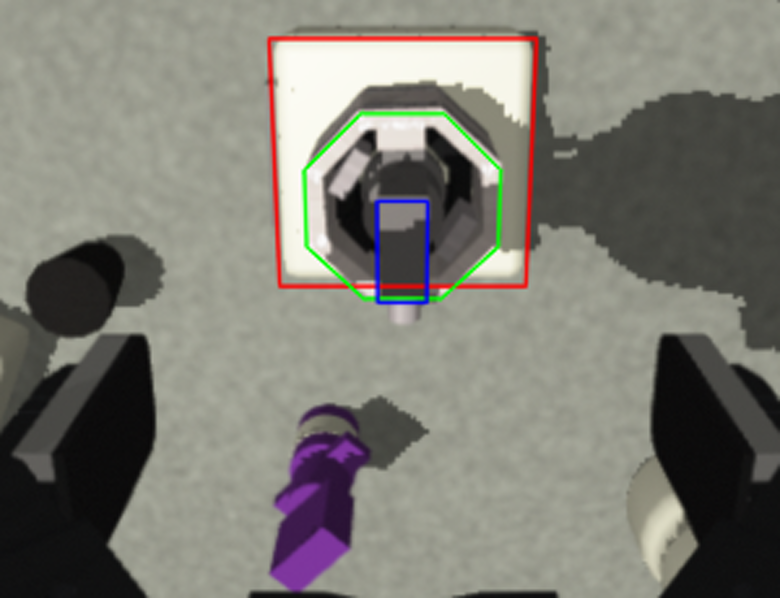

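drive_tool --pt "0 0 0.7 0 0 0" --pt "0 0 0.8 0 0 0" --pt "0 0 0.8 0 0 0" --pt "0 0 0.7 0 0 0" --pt "0 0 0.5 0 0 0" --pt "0 0 0.4 0 0 0" --pt "0 0 0 0 0 0"

```text
time: 4.15
position: [0.533, 0.1339, 0.0443]
tool_rot: [0.067, 0.998, -0.0, -0.001]
ft_force: [-0.4, -0.6, 0.2]
finger_gap: 0.0856
```

drive_tool --pt "0 0 0 0 0 0" --pt "0 0 0 0 0 0" --pt "0 0 0 0 0 0" --pt "0 0 0 0 0 0" --pt "0 0 0 0 0 0" --pt "0 0 0 0 0 0" --pt "0 0 0 0 0 0" --pt "0 0 0 0 0 0" --gripper 0.6

```text
time: 4.95
position: [0.5346, 0.1341, 0.0468]
tool_rot: [0.067, 0.998, 0.0, 0.001]
ft_force: [-1.7, -1.3, 5.6]
finger_gap: 0.0532
```

```bash
python3 -c "
from h import *
st()"
```

```text
t 4.95 pos [0.5346 0.1341 0.0468] yawY deg 82.33 q6 0.38 F [-1.7 -1.3  5.6] gap 0.0532 z [ 0.002  0.    -1.   ]
```

drive_tool --pt "0 0 -0.2 0 0 0" --pt "0 0 -0.2 0 0 0" --pt "0 0 -0.07 0 0 0" --pt "0 0 0 0 0 0" --pt "0 0 0 0 0 0"

```text
time: 5.45
position: [0.5344, 0.134, 0.059]
tool_rot: [0.067, 0.998, -0.0, 0.0]
ft_force: [6.7, -0.1, -10.2]
finger_gap: 0.0531
```

drive_tool --pt "0 0 0 0 0 -0.4" --pt "0 0 0 0 0 -0.6" --pt "0 0 0 0 0 -0.6" --pt "0 0 0 0 0 -0.6" --pt "0 0 0 0 0 -0.6" --pt "0 0 0 0 0 -0.6" --pt "0 0 0 0 0 -0.6" --pt "0 0 0 0 0 -0.6" --pt "0 0 0 0 0 -0.6" --pt "0 0 0 0 0 -0.6"

```text
time: 6.45
position: [0.5338, 0.1356, 0.0588]
tool_rot: [-0.362, 0.932, 0.002, 0.0]
ft_force: [4.3, 7.2, -11.4]
finger_gap: 0.0532
```

```bash
python3 -c "
from h import *
o,M=st();print(np.round(o['wrist_torque'],2))"
```

```text
t 6.45 pos [0.5338 0.1356 0.0588] yawY deg 132.44 q6 -0.494 F [  4.3   7.2 -11.4] gap 0.0532 z [-0.001  0.003 -1.   ]
[ 1.36 -0.82 -0.07]
```

drive_tool --pt "0 0 0 0 0 -0.5" --pt "0 0 0 0 0 -0.5" --pt "0 0 0 0 0 -0.4" --pt "0 0 0 0 0 -0.3" --pt "0 0 0 0 0 -0.2" --pt "0 0 0 0 0 0"

```text
time: 7.05
position: [0.5334, 0.1359, 0.0586]
tool_rot: [-0.488, 0.873, 0.002, 0.0]
ft_force: [2.4, 8.0, -10.5]
finger_gap: 0.0531
```

```bash
python3 -c "
from h import *
o,M=st();print(np.round(o['wrist_torque'],2))"
```

```text
t 7.05 pos [0.5334 0.1359 0.0586] yawY deg 148.44 q6 -0.773 F [  2.4   8.  -10.5] gap 0.0531 z [-0.002  0.004 -1.   ]
[ 1.66 -0.69 -1.29]
```

drive_tool --pt "0 0 0.1 0 0 0" --pt "0 0 0.08 0 0 0" --pt "0 0 0 0 0 0" --pt "0 0 0 0 0 0"

```text
time: 7.45
position: [0.5334, 0.1359, 0.0541]
tool_rot: [-0.488, 0.873, 0.002, 0.001]
ft_force: [1.8, 8.0, -5.5]
finger_gap: 0.0532
```

drive_tool --pt "0 0 0 0 0 0" --pt "0 0 0 0 0 0" --pt "0 0 0 0 0 0" --pt "0 0 0 0 0 0" --pt "0 0 0 0 0 0" --pt "0 0 0 0 0 0" --gripper -1

```text
time: 8.05
position: [0.5338, 0.1339, 0.0541]
tool_rot: [-0.489, 0.872, -0.0, 0.0]
ft_force: [-0.8, 0.7, -0.6]
finger_gap: 0.0855
```

drive_tool --pt "0 0 -0.7 0 0 0" --pt "0 0 -1 0 0 0" --pt "0 0 -1 0 0 0.3" --pt "0 0 -0.8 0 0 1" --pt "0 0 0 0 0 1" --pt "0 0 0 0 0 1" --pt "0 0 0 0 0 1" --pt "0 0 0 0 0 1" --pt "0 0 0 0 0 1" --pt "0 0 0 0 0 1"

```text
time: 9.05
position: [0.5338, 0.134, 0.159]
tool_rot: [0.04, 0.999, -0.0, -0.0]
ft_force: [0.3, -0.8, -0.0]
finger_gap: 0.0852
```

drive_tool --pt "0 0 0 0 0 0.4" --pt "0 0 0 0 0 0"

```text
time: 9.25
position: [0.5337, 0.134, 0.1589]
tool_rot: [0.067, 0.998, -0.0, -0.0]
ft_force: [-0.2, -0.6, 0.0]
finger_gap: 0.0853
```

```bash
python3 - <<'E'
from ov import *
st();pw=r.camera_params("wrist");im=r.snapshot("wrist");cv2.imwrite("pics/w2.png",im[:,:,::-1])
for q,z in(("dock_a",0),("collar_a_mid",.064),("cartridge_mid",.072),("pad_mid",.004),("tray",0),("old_1_mid",.042)):
    for d in r.pinpoint("wrist",q)[:2]: print(q,np.round(d["at"],1),round(d["p"],2),onz(pw,d["at"],z).round(4))
v=ov(pw,im,(.534,.135),-7.7,.007,1.13)
# tray
a=np.radians(10.3);c=np.array([.5003,.3065])+[.003,.004];u=np.array([np.cos(a),np.sin(a)]);w=np.array([-u[1],u[0]])
P=[np.r_[c+x*u+y*w,.02] for x,y in((.095,.033),(-.095,.033),(-.095,-.033),(.095,-.033))]
cv2.polylines(v,[np.round(proj(pw,P)*8).astype(np.int32)],True,(0,255,255),1,cv2.LINE_AA,3)
P=[np.r_[c+.062*u+.02*(np.cos(t)*u+np.sin(t)*w),.004] for t in np.linspace(0,6.2,40)]
cv2.polylines(v,[np.round(proj(pw,P)*8).astype(np.int32)],True,(0,255,0),1,cv2.LINE_AA,3)
print(c+.062*u)
cv2.imwrite("pics/w2o.png",cv2.resize(v[60:330,152:512],(800,600),interpolation=cv2.INTER_CUBIC))
E
```

```text
t 9.25 pos [0.5337 0.134  0.1589] yawY deg 82.33 q6 0.38 F [-0.2 -0.6  0. ] gap 0.0853 z [-0. -0. -1.]
dock_a [259.6 173.1] 0.81 [0.5334 0.1393 0.    ]
dock_a [ 65.2 261.5] 0.8 [ 0.5997 -0.0742  0.    ]
cartridge_mid [223.9 307.2] 0.72 [0.6238 0.0969 0.072 ]
cartridge_mid [256.4 192.1] 0.64 [0.5298 0.1363 0.072 ]
pad_mid [455.7 181.9] 0.68 [0.5658 0.3242 0.004 ]
tray [441.1 114.9] 0.83 [0.5012 0.3106 0.    ]
tray [267.9  38.5] 0.67 [0.4181 0.1615 0.    ]
old_1_mid [456.1  41.5] 0.92 [0.4423 0.299  0.042 ]
[0.56430087 0.32158574]
```

View pics/w2o.png

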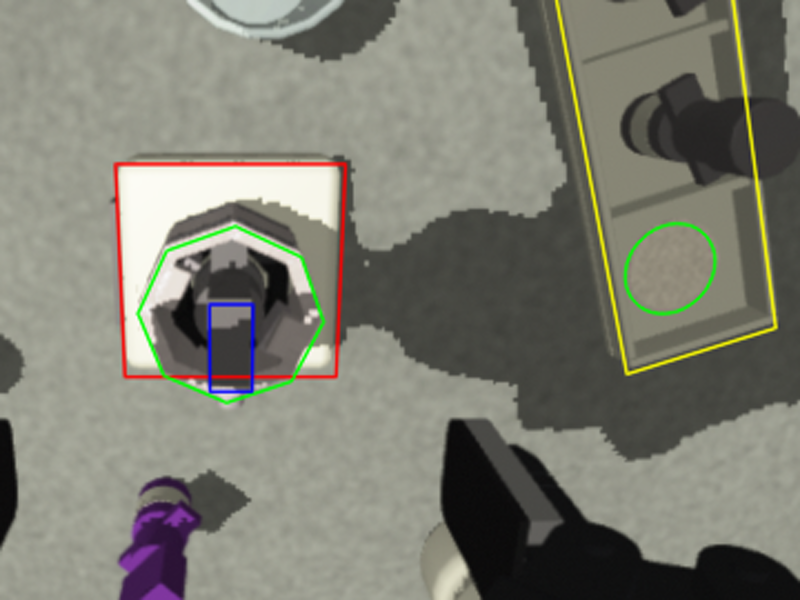

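drive_tool --pt "0 0.03 0.6 0 0 0" --pt "0 0 0.7 0 0 0" --pt "0 0 0.6 0 0 0" --pt "0 0 0.43 0 0 0" --pt "0 0 0 0 0 0"

```text
time: 10.1
position: [0.5328, 0.1346, 0.0873]
tool_rot: [0.067, 0.998, -0.0, -0.002]
ft_force: [0.1, -0.3, -0.9]
finger_gap: 0.0855
```

drive_tool --pt "0 0 0 0 0 0" --pt "0 0 0 0 0 0" --pt "0 0 0 0 0 0" --pt "0 0 0 0 0 0" --pt "0 0 0 0 0 0" --pt "0 0 0 0 0 0" --pt "0 0 0 0 0 0" --pt "0 0 0 0 0 0" --pt "0 0 0 0 0 0" --pt "0 0 0 0 0 0" --gripper 1

```text
time: 11.1
position: [0.5342, 0.1348, 0.0896]
tool_rot: [0.067, 0.998, 0.0, 0.0]
ft_force: [-1.1, -0.6, 5.9]
finger_gap: 0.0106
```

drive_tool --pt "0 0 -0.3 0 0 0" --pt "0 0 -0.3 0 0 0" --pt "0 0 -0.3 0 0 0" --pt "0 0 -0.3 0 0 0" --pt "0 0 -0.4 0 0 0" --pt "0 0 -0.5 0 0 0" --pt "0 0 0 0 0 0"

```text
time: 11.8
position: [0.5352, 0.1352, 0.1548]
tool_rot: [0.067, 0.998, 0.001, 0.002]
ft_force: [0.1, -0.9, -2.3]
finger_gap: 0.0109
```

drive_tool --pt "0 0.6 0 0 0 0" --pt "-0.1 1 0 0 0 0" --pt "0 1 0 0 0 0" --pt "0 1 0 0 0 0" --pt "0 1 0 0 0 0" --pt "0 1 0 0 0 0" --pt "0 0.6 0 0 0 -0.7" --pt "0 0 0 0 0 -0.7" --pt "0 0 0 0 0 -0.7" --pt "0 0 0 0 0 0"

```text
time: 12.8
position: [0.5611, 0.32, 0.1509]
tool_rot: [-0.091, 0.996, -0.0, -0.001]
ft_force: [-0.5, 0.2, -2.4]
finger_gap: 0.0105
```

```bash
python3 - <<'E'
from ov import *
o,M=st();pw=r.camera_params("wrist");im=r.snapshot("wrist");v=im[:,:,::-1].copy()
for q,z in(("pad_mid",.004),("tray",0),("old_1_mid",.042)):
    for d in r.pinpoint("wrist",q)[:2]: print(q,np.round(d["at"],1),round(d["p"],2),onz(pw,d["at"],z).round(4))
pt=r.camera_params("top");it=r.snapshot("top")
for d in r.pinpoint("top","pad_mid")[:2]: print("top",np.round(d["at"],1),round(d["p"],2),onz(pt,d["at"],.004).round(4))
for cc,col in(((.564,.3213),(0,255,0)),):
  for rad in(.02,):
    P=[[cc[0]+rad*np.cos(t),cc[1]+rad*np.sin(t),.004] for t in np.linspace(0,6.2,40)]
    cv2.polylines(v,[np.round(proj(pw,P)*8).astype(np.int32)],True,col,1,cv2.LINE_AA,3)
# predicted cartridge underside circle
p=o["position"];zb=p[2]-.0896+.034
P=[[p[0]+.0125*np.cos(t),p[1]+.0125*np.sin(t),zb] for t in np.linspace(0,6.2,40)]
cv2.polylines(v,[np.round(proj(pw,P)*8).astype(np.int32)],True,(0,0,255),1,cv2.LINE_AA,3)
cv2.imwrite("pics/w3o.png",cv2.resize(v[60:384,70:502],(800,600),interpolation=cv2.INTER_CUBIC))
E
```

```text
t 12.8 pos [0.5611 0.32   0.1509] yawY deg 100.46 q6 0.336 F [-0.5  0.2 -2.4] gap 0.0105 z [-0.002 -0.    -1.   ]
pad_mid [254.6 179.4] 0.92 [0.5628 0.3208 0.004 ]
tray [255.4 112.6] 0.58 [0.5048 0.3108 0.    ]
old_1_mid [254.4  22.7] 0.73 [0.4417 0.2984 0.042 ]
top [138.1 193.3] 0.61 [0.5612 0.3257 0.004 ]
```

View pics/w3o.png

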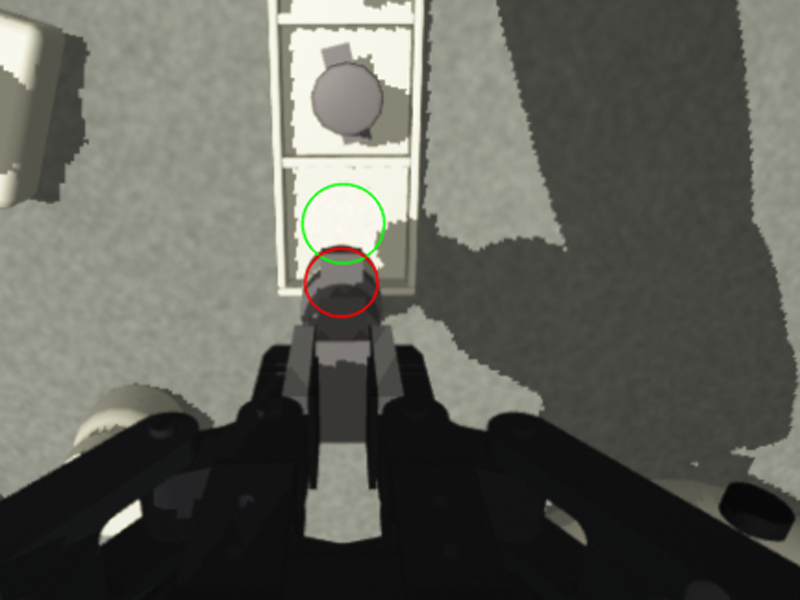

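```bash
python3 - <<'E'
from h import *
o,M=st();p=r.camera_params("wrist")
f=lambda a,b,z=.02:onz(p,(a/1.852+70,b/1.852+60),z)
A=f(348,160);B=f(346,292);print(A,B,np.linalg.norm(B-A),"cell",A+(B-A)*31/64)
# side walls outer edges at row ~225
L=f(273,200);R=f(423,200);print(L,R,np.linalg.norm(L-R),(L+R)/2)
c=np.array([.564,.3213,0]);print("delta tool",M.T@(c-np.r_[o["position"][:2],0])/.03)
E
```

```text
t 13.1 pos [0.5617 0.3189 0.152 ] yawY deg 100.31 q6 0.336 F [ 0.1 -0.7 -1.9] gap 0.0104 z [-0.  0. -1.]
[0.53130734 0.31663447 0.02      ] [0.59403915 0.32720094 0.02      ] 0.06361548625370436 cell [0.56169306 0.3217526  0.02      ]
[0.55556313 0.2860729  0.02      ] [0.54328723 0.3538833  0.02      ] 0.06891261195070163 [0.54942518 0.3199781  0.02      ]
delta tool [-9.01175359e-02  6.65464883e-02 -2.92917717e-06]
```

drive_tool --pt "-0.06 0.07 0.4 0 0 0" --pt "0 0 0.7 0 0 0" --pt "0 0 0.7 0 0 0" --pt "0 0 0.5 0 0 0" --pt "0 0 0.3 0 0 0" --pt "0 0 0 0 0 0" --pt "0 0 0 0 0 0"

```text
time: 13.8
position: [0.5633, 0.3213, 0.0743]
tool_rot: [-0.09, 0.996, 0.0, 0.0]
ft_force: [0.7, 0.0, -1.4]
finger_gap: 0.0109
```

```bash
python3 - <<'E'
from h import *
st()
E
```

```text
t 13.8 pos [0.5633 0.3213 0.0743] yawY deg 100.37 q6 0.337 F [ 0.7  0.  -1.4] gap 0.0109 z [ 0.  0. -1.]
```

drive_tool --pt "0 0 0.15 0 0 0" --pt "0 0 0.15 0 0 0" --pt "0 0 0.1 0 0 0" --pt "0 0 0.03 0 0 0" --pt "0 0 0 0 0 0" --pt "0 0 0 0 0 0"

```text
time: 14.4
position: [0.5632, 0.3213, 0.0613]
tool_rot: [-0.09, 0.996, 0.0, 0.0]
ft_force: [1.1, -0.2, -1.6]
finger_gap: 0.0109
```

drive_tool --pt "0 0 0.03 0 0 0" --pt "0 0 0.02 0 0 0" --pt "0 0 0 0 0 0"

```text
time: 14.7
position: [0.5632, 0.3212, 0.0598]
tool_rot: [-0.09, 0.996, 0.0, 0.0]
ft_force: [0.4, 0.6, -1.5]
finger_gap: 0.0108
```

drive_tool --pt "0 0 0.03 0 0 0" --pt "0 0 0.0 0 0 0" --pt "0 0 0 0 0 0"

```text
time: 15.0
position: [0.5634, 0.3213, 0.0597]
tool_rot: [-0.09, 0.996, 0.0, 0.001]
ft_force: [-1.8, -1.8, 5.2]
finger_gap: 0.0109
```

drive_tool --pt "0 0 0.03 0 0 0" --pt "0 0 0.0 0 0 0" --pt "0 0 0 0 0 0"

```text
time: 15.3
position: [0.5635, 0.3213, 0.0597]
tool_rot: [-0.09, 0.996, 0.0, 0.001]
ft_force: [-2.2, -2.4, 10.0]
finger_gap: 0.0106
```

drive_tool --pt "0 0 -0.03 0 0 0" --pt "0 0 0 0 0 0"

```text
time: 15.5
position: [0.5634, 0.3213, 0.0597]
tool_rot: [-0.09, 0.996, 0.0, 0.001]
ft_force: [-1.7, -1.6, 6.6]
finger_gap: 0.0105
```

drive_tool --pt "0 0 0 0 0 0" --pt "0 0 0 0 0 0" --pt "0 0 0 0 0 0" --pt "0 0 0 0 0 0" --pt "0 0 0 0 0 0" --pt "0 0 0 0 0 0" --pt "0 0 0 0 0 0" --pt "0 0 0 0 0 0" --gripper -1

```text
time: 16.3
position: [0.5631, 0.3212, 0.0588]
tool_rot: [-0.09, 0.996, 0.0, 0.0]
ft_force: [-0.2, -0.1, -0.2]
finger_gap: 0.0852
```

drive_tool --pt "0 0 -0.4 0 0 0" --pt "0 0 -0.8 0 0 0" --pt "0 0 -1 0 0 0" --pt "0 0 -1 0 0 0" --pt "0 -0.4 0 0 0 0.7" --pt "0 -0.8 0 0 0 0.7" --pt "0 -1 0 0 0 0.7" --pt "0 -1 0 0 0 0"

```text
time: 17.1
position: [0.5625, 0.2251, 0.1558]
tool_rot: [0.068, 0.998, 0.0, 0.001]
ft_force: [-0.1, 0.0, 0.3]
finger_gap: 0.085
```

```bash
python3 - <<'E'
from h import *
o,M=st();pw=r.camera_params("wrist");im=r.snapshot("wrist");v=im[:,:,::-1].copy()
for c,z,rad,col in(((.5632,.3213),.004,.02,(0,255,0)),((.5633,.3213),.004,.0125,(0,0,255))):
    P=[[c[0]+rad*np.cos(t),c[1]+rad*np.sin(t),z] for t in np.linspace(0,6.2,40)]
    cv2.polylines(v,[np.round(proj(pw,P)*8).astype(np.int32)],True,col,1,cv2.LINE_AA,3)
cv2.imwrite("pics/w4o.png",cv2.resize(v,(800,600),interpolation=cv2.INTER_CUBIC))
c=np.array([.534,.1347,0]);print("delta tool",M.T@(c-np.r_[o["position"][:2],0])/.03)
E
```

```text
t 17.1 pos [0.5625 0.2251 0.1558] yawY deg 82.24 q6 0.516 F [-0.1  0.   0.3] gap 0.085 z [ 0.001  0.    -1.   ]
delta tool [ 5.34867258e-01 -3.11370963e+00 -2.08606257e-03]
```

View pics/w4o.png

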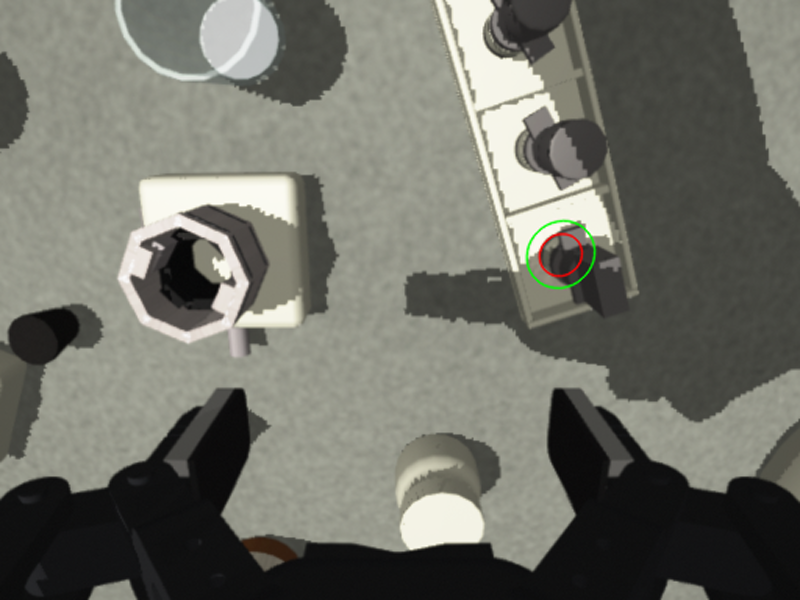

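drive_tool --pt "0.26 -0.8 0 0 0 0" --pt "0.27 -1 0 0 0 0" --pt "0 -0.9 0 0 0 0" --pt "0 -0.41 0 0 0 -0.54" --pt "0 0 0 0 0 -1" --pt "0 0 0 0 0 -1" --pt "0 0 0 0 0 -1" --pt "0 0 0 0 0 -1" --pt "0 0 0 0 0 -1" --pt "0 0 0 0 0 -1"

```text
time: 18.15
position: [0.5342, 0.1356, 0.1559]
tool_rot: [-0.414, 0.91, -0.0, 0.001]
ft_force: [0.6, -0.9, -0.8]
finger_gap: 0.0851
```

drive_tool --pt "0 0 0 0 0 -1" --pt "0 0 0 0 0 0" --pt "0 0 0 0 0 0"

```text
time: 18.45
position: [0.5342, 0.1355, 0.1555]
tool_rot: [-0.477, 0.879, -0.0, 0.0]
ft_force: [-0.1, 0.1, 0.0]
finger_gap: 0.0851
```

```bash
python3 - <<'E'
from h import *
o,M=st();c=np.array([.534,.1347,0]);print("delta tool",M.T@(c-np.r_[o["position"][:2],0])/.03)
E
```

```text
t 18.45 pos [0.5342 0.1355 0.1555] yawY deg 146.94 q6 -0.745 F [-0.1  0.1  0. ] gap 0.0851 z [ 0.001  0.    -1.   ]
delta tool [ 2.67487067e-02 -1.00586701e-02 -9.98143044e-06]
```

Position is fine (within 1 mm). Descend and grip the collar.

drive_tool --pt "0 0 0.6 0 0 0" --pt "0 0 0.8 0 0 0" --pt "0 0 0.8 0 0 0" --pt "0 0 0.7 0 0 0" --pt "0 0 0.4 0 0 0" --pt "0 0 0.15 0 0 0" --pt "0 0 0 0 0 0"

```text
time: 19.15
position: [0.534, 0.1354, 0.0513]
tool_rot: [-0.478, 0.878, 0.0, -0.0]
ft_force: [0.3, -0.0, 1.2]
finger_gap: 0.0853
```

drive_tool --pt "0 0 0 0 0 0" --pt "0 0 0 0 0 0" --pt "0 0 0 0 0 0" --pt "0 0 0 0 0 0" --pt "0 0 0 0 0 0" --pt "0 0 0 0 0 0" --pt "0 0 0 0 0 0" --pt "0 0 0 0 0 0" --gripper 0.6

```text
time: 19.95
position: [0.5339, 0.1363, 0.0527]
tool_rot: [-0.478, 0.878, 0.001, 0.001]
ft_force: [-4.8, 2.8, 6.1]
finger_gap: 0.0534
```

drive_tool --pt "0 0 -0.1 0 0 0" --pt "0 0 -0.06 0 0 0" --pt "0 0 0 0 0 0.4" --pt "0 0 0 0 0 0.6" --pt "0 0 0 0 0 0.6" --pt "0 0 0 0 0 0.6" --pt "0 0 0 0 0 0.6" --pt "0 0 0 0 0 0.6" --pt "0 0 0 0 0 0.6" --pt "0 0 0 0 0 0"

```text
time: 20.95
position: [0.5347, 0.1351, 0.0556]
tool_rot: [-0.197, 0.98, -0.001, 0.0]
ft_force: [4.0, 1.3, -10.1]
finger_gap: 0.0531
```

```bash
python3 - <<'E'
from h import *
o,M=st();print(np.round(o['wrist_torque'],2))
E
```

```text
t 20.95 pos [0.5347 0.1351 0.0556] yawY deg 112.72 q6 -0.148 F [  4.    1.3 -10.1] gap 0.0531 z [ 0.001 -0.001 -1.   ]
[ 0.19 -1.05 -0.03]
```

drive_tool --pt "0 0 0 0 0 0.6" --pt "0 0 0 0 0 0.6" --pt "0 0 0 0 0 0.6" --pt "0 0 0 0 0 0.6" --pt "0 0 0 0 0 0.6" --pt "0 0 0 0 0 0.56" --pt "0 0 0 0 0 0" --pt "0 0 0.15 0 0 0" --pt "0 0 0.15 0 0 0" --pt "0 0 0 0 0 0"

```text
time: 21.95
position: [0.5349, 0.1339, 0.0468]
tool_rot: [0.068, 0.998, -0.002, 0.001]
ft_force: [3.5, -3.7, -6.3]
finger_gap: 0.0534
```

```bash
python3 - <<'E'
from h import *
o,M=st();print(np.round(o['wrist_torque'],2))
E
```

```text
t 21.95 pos [0.5349 0.1339 0.0468] yawY deg 82.24 q6 0.383 F [ 3.5 -3.7 -6.3] gap 0.0534 z [ 0.001 -0.003 -1.   ]
[-0.8  -0.94  0.04]
```

drive_tool --pt "0 0 0.06 0 0 0" --pt "0 0 0 0 0 0" --pt "0 0 0 0 0 0"

```text
time: 22.25
position: [0.5349, 0.1339, 0.0458]
tool_rot: [0.068, 0.998, -0.002, 0.001]
ft_force: [3.5, -4.8, -2.8]
finger_gap: 0.0531
```

drive_tool --pt "0 0 0 0 0 0" --pt "0 0 0 0 0 0" --pt "0 0 0 0 0 0" --pt "0 0 0 0 0 0" --pt "0 0 0 0 0 0" --pt "0 0 0 0 0 0" --pt "0 0 0 0 0 0" --gripper -1

```text
time: 22.95
position: [0.534, 0.1355, 0.0453]
tool_rot: [0.068, 0.998, -0.0, -0.0]
ft_force: [0.0, 0.2, -0.3]
finger_gap: 0.0854
```

drive_tool --pt "0 0 -0.5 0 0 0" --pt "0 0 -0.9 0 0 0" --pt "0 0 -1 0 0 0" --pt "0 0 -1 0 0 0" --pt "0.5 0 -0.5 0 0 0" --pt "0.5 0.7 0 0 0 0" --pt "0 0.7 0 0 0 0" --pt "0 0 0 0 0 0"

```text
time: 23.75
position: [0.5101, 0.1828, 0.1625]
tool_rot: [0.067, 0.998, 0.0, 0.0]
ft_force: [0.2, -0.4, -0.3]
finger_gap: 0.0851
```

```bash
python3 - <<'E'
from ov import *
o,M=st();pw=r.camera_params("wrist");im=r.snapshot("wrist")
v=ov(pw,im,(.534,.135),-7.7,0,0)
cv2.imwrite("pics/w5o.png",cv2.resize(v,(800,600),interpolation=cv2.INTER_CUBIC))
E
```

```text
t 23.75 pos [0.5101 0.1828 0.1625] yawY deg 82.3 q6 0.478 F [ 0.2 -0.4 -0.3] gap 0.0851 z [ 0.001  0.001 -1.   ]
```

View pics/w5o.png

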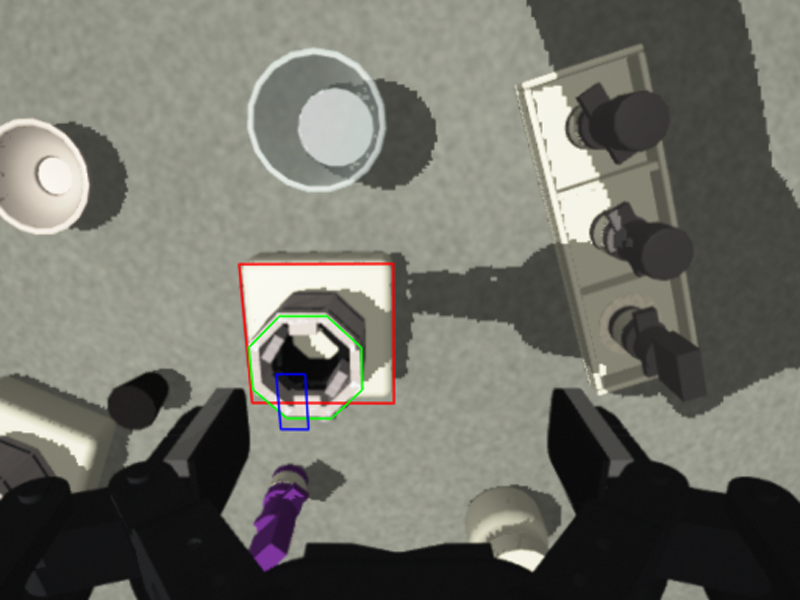

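```bash
python3 -c "
from h import *
st();print(r.finish_job())"
```

```text
t 23.8 pos [0.5099 0.1818 0.1623] yawY deg 82.26 q6 0.478 F [ 0.4 -0.3  0.3] gap 0.0854 z [ 0. -0. -1.]
the job is handed in; nothing more can be done
None
```

The job is done and handed in at 23.8 s of the 69 s allowed; the hand-in gives no verdict.

- **Collar up:** I gripped dock a's collar, lifted it about 12 mm and turned it about 1.15 rad counter-clockwise onto its stop. I then let it down on the blocks. A wrist picture showed it staying up by itself with the cartridge still seated.
- **Cartridge moved:** I lifted it out by the paddle and lowered it into the free cell until it touched the tray floor with about 10 N. I eased off slightly and opened the fingers there. It stands upright on the disc, within 1–2 mm of the centre I measured.
- **Collar home:** I turned the collar back to its locked angle and lowered it. The last picture matches a model of the collar fully down at 0 turn, and the fingers let go of it within about 1 mm of where they first gripped it at home.

**Checks:** The highest wrist force I read was about 14 N. No contact with the purple look-alike, dock b or the bystanders showed in the pictures or forces. My last picture shows only part of dock b and leaves out some bystanders.

**Disagreement:** The different estimates of the disc centre varied by up to about 5 mm. The one that stood out was the top camera's detector, at y = 0.326 m. I went by the wrist pictures, which put it near (0.563, 0.321) m.

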